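# Swing the hand rest clear, open the jaw and set the finished plinth to dry

## Task

The model plinth in the holding jaws is finished. First swing the hand rest that bridges it out to the left, without forcing it, past the halfway catch until it is fully home: clicked over its end catch and resting against the stop post. Leave it there, slide the movable jaw wide open, then lift the plinth out and set it down (do not drop it) upright on the middle of the white tile, leaving the jaw open, and the bottle, brush jar and palette where they are.

Things in the scene. Friction and masses are not known exactly. Their poses are not given: they have to be found in the camera images.
- station: Fixed plywood board 205 (x) x 235 (y) x 15 mm on the bench, spanning x -80 to 125, y -150 to 85 mm of its frame. Origin: at bench level under the centre of the held plinth; x points from the operator's side to the hinge post, y left to the fixed jaw (dark steel, 70 x 25 mm, at y 36 to 62, top 45 mm above the bench), z up. The movable jaw is on the -y side.
- rest_bar: Hand rest: aluminium bar 20 wide, 12 mm thick (95 to 107 mm above the bench) with a cork-topped paddle at its end, bridging the plinth. Origin: on the vertical hinge axis at bench level; the bar runs along its frame's -x, 180 mm long. Unswung, its axes are nearly the station's; it swings clockwise seen from above, towards the station's +y. Contact force above 45 N damages it.
- rest_hinge (a point): Hinge axis of the hand rest, 101 mm above the bench (100 mm along x in the station's frame). A full swing is about 1.6 to 1.9 rad from the station's -x, different each time, so feel for it: it ends on a firm metal stop. Between the catches the bar turns with about 1 N at the paddle and stays where it is left.
- rest_paddle (a point): Centre of the hand rest's paddle, 147.5 mm from the hinge, 101 mm above the bench. The paddle is 65 mm along the bar, 44 mm wide, 12 mm thick, plus 4 mm of cork on top (top 111 mm above the bench).
- rest_mark (a point): Point on the hand rest's centreline 90 mm from the hinge, 101 mm above the bench. It coincides with seat_mark when the rest is fully home.
- seat_mark (a point): Where rest_mark lies when the hand rest is fully home. It belongs to the steel catch plate below the bar: plate top 80 mm above the bench, two sprung balls 60 mm from the hinge, and an upright 16 mm stop post to 110 mm height, 90 mm from the hinge. The plate is fixed at a different angle about the hinge each time.
- half_ball: Sprung steel catch ball, 10 mm, about halfway (0.7 rad before the stop), 86 mm above the bench (its centre, the origin). A bump under the bar clicks over it: it resists from 0.12 rad ahead of its centre, needs a push of about 5 to 10 N at the paddle and gives way with a jump. It is not the end of the swing.
- end_ball: Sprung catch ball like half_ball, 0.09 rad before the stop; origin: its centre. Same push. Left short of it the bar springs back; past it the bar is held against the stop.
- jaw (a joint): Travel of the movable jaw in m: 0 closed on the plinth, 0.045 fully open; it opens along the station's -y. It slides with about 4 N of friction and stays where it is left. Wide open means at least 0.025. Closed, a lip of the jaw reaches 7 mm over the plinth's foot.
- jaw_rib (a point): Centre of the grip rib on top of the movable jaw, 65 mm above the bench: an upright rib 12 mm thick along the station's x, 40 mm long along y, its top 75 mm and foot 45 mm above the bench. The jaw block under it is 70 (x) x 50 (y) mm.
- plinth: The finished piece: dark wooden plinth with a square foot 70 x 70 x 12 mm, a square shaft 50 x 50 mm up to 48 mm, and a small painted ruin on top to 60 mm. About 0.25 kg. Frame origin: centre of its underside, z up, sides parallel to x and y. It stands on the station's board (underside 15 mm above the bench), sides parallel to the station's.
- tile: White ceramic tile for drying, 140 x 140 x 8 mm, fixed flat on the bench to the right of the station. Frame origin: centre of its underside; its top is 8 mm above the bench.
- paint_bottle: Loose white paint bottle, 34 mm wide, 85 mm tall; leave alone. Origin: centre of its underside.
- brush_jar: Loose green glass jar with brushes, 76 mm wide, 190 mm tall with the brushes; leave alone. Origin: centre of its underside.
- palette: Loose shallow white palette tray, 100 x 130 x 18 mm; leave alone. Origin: centre of its underside.
Not all that is in view belongs to the job. There is more than one size of the plinth; the one meant has the size given above.

How it is judged:
By the outcome, as a careful person would: the job done as asked, in the order asked, and still so for the second after the job is handed in, with the robot touching nothing.
It also fails if it takes over 59 s, if anything falls off the work surface, if the arm or the gripper's body presses on something with over 40 N, if the wrist force passes 120 N, or if a joint passes its speed limit or range.

## Robot

A 6-joint arm with a two-finger parallel gripper is mounted at the origin on the work surface. World frame = base frame: x ahead of the robot, y to its left, z up, the work surface at z = 0. Lengths are in mm, angles in rad, forces in N, time in s.
With the tool pointing down it reaches from about 400 to 925 mm from the base axis. Payload 12.5 kg.
Tool frame: the origin (TCP) lies at the centre of the arm's flange, where the gripper is bolted on; the fingertips stand 190 mm ahead of it and the grasp point (between the pads) lies 171 mm ahead of it; z points along the fingers, y is the line along which they close (so a half turn about z gives the same grasp; the last joint's range is limited). The gripper opens to 95 mm and grips with 3 to 60 N. Pads are 20 mm wide; open, the fingers measure 119 mm over their backs; the gripper's body (75 mm by 180 mm) begins 59 mm behind the grasp point.
Start: joints at [1.086, 0.491, 1.559, -0, 1.092, -0.106], TCP at [231.105, 580.702, 404.761] pointing down, gripper open.
Joint ranges: [-3.1, 3.1], [-0.84, 2.19], [0.05, 2.79], [-1.13, 4.28], [0.06, 2.93], [-2.69, 2.69]. Speed limits (rad/s): [2.22, 2.22, 2.79, 3.14, 3.14, 3.14].

## Interface

Orientations are given as a unit quaternion [w, x, y, z].
In Python, from plant import telemetry, cams, arm gives the robot as it stands.
- The arm moves only by the shell command python3 -m creep 'ROWS' [FORCE]. ROWS is JSON, a list of rows, each an object of numbers: "tx", "ty", "tz": the shift along the tool's x, y, z in m; "rx", "ry", "rz": the turn, a rotation vector about the tool's x, y, z in degrees; "jaw": the closure, from 0 (fully open) to 1 (shut). A call has exactly 8 rows; each row shifts and turns the commanded pose from where the row before left it, along the tool's axes as they then stand; what a row does not reach is not made up. A row lasts 1/10 s, in which the tool goes at most 50 mm and 8.59 degrees, less where a joint would pass 70% of its speed; a pose out of reach is approached as far as the arm can. A call is refused whole if a number of a shift passes 0.05 or a number of a turn 8.59, either way. A call with a gripper value outside its range is refused whole. The fingers move at their own pace and stop on an object; FORCE is the grip in N (left out, the last holds). Time passes only in rows, so rows that do not move let the fingers close, or fill a call up. It gives the time, the measured TCP pose, the force, the opening and the grip force at its end, in the units of the state.
- telemetry.observe(): the state, without advancing time (a new reading comes with each control period).
- cams.capture(name): name is "side" or "top" or "wrist"; returns a dict with "color" (384x512x3 uint8, blue, green, red), "intrinsics" (3x3 intrinsics, pixels), "R" (3x3) and "t" (3): a world point X has camera coordinates R X + t. Camera axes: x right, y down, z forward; pixel columns grow to the right and rows downward; lengths in mm; the calibration is good to about 2 mm. A picture is of the moment at which its call begins. There is no depth.
- arm.finish_job(): hands the job in; it is judged then, once.
Trained networks look in a picture, given as the dict that the camera call returned (one of the last four; its "shot" number tells which), for a name from the list of things; names that differ only in an ending like _2 or _b are one class to them, and where a whole thing is asked for, a point or a joint stands for the part that bears it (a point fixed in the world has none). Each returns a list of dicts, best first, with "confidence" (0 to 1); they miss things now and then, are a little off and sometimes report something else, mostly with a low value. They report only what shows in the picture. A call takes as long as a camera call. They do not tell look-alikes from the thing itself.
- cams.find_in(picture, thing): "box" ([left, top, right, bottom] in pixels, round what is visible of it).
- cams.cut_out(picture, thing): "region" (384x512 bool, what is visible of it) and "box" ([left, top, right, bottom] in pixels, round what is visible of it).
- cams.tip_of(picture, thing): "location" ([column, row] in pixels: a listed point, or the origin of a listed thing).
The state is a dict: "time_s": time; "joint_pos": joint angles; "joint_vel": joint speeds; "tau": joint torques, N m; "position": TCP position; "orientation": TCP orientation; "contact_force": force on the tool from outside, world axes, zero at the start; "wrist_torque": the same for the moment, N m; "finger_gap": opening from 0.0 (shut) to 1.0 (fully open); "grip_force": force on a finger pad.
Only numpy, scipy, OpenCV 4.12 (cv2) and the standard library are available. Lean on these libraries where they do the work, as an engineer would, in place of code of your own. Each camera call takes 0.05 s, during which the arm holds its last target. There are 200 camera calls.

## Working session

There is one attempt and no reset: what is moved stays moved. The work goes in short steps, Python scripts to look and compute and a shell command to move; the robot and the scene stay as the last step left them, time stands still between calls to the robot, and variables do not carry over. Pictures are saved under pics/ and viewed, at most 11 in all, crops included, and the job is handed in when it is done.

```bash
mkdir -p pics
cat > h.py <<'E'
import numpy as np, cv2
from plant import telemetry, cams, arm
def ray(p,uv):
    K=np.array(p["intrinsics"]);R=np.array(p["R"]);t=np.array(p["t"])
    d=R.T@np.linalg.inv(K)@np.array([uv[0],uv[1],1.]);return -R.T@t,d
def atz(p,uv,z):
    o,d=ray(p,uv);return o+d*(z-o[2])/d[2]
def proj(p,X):
    q=np.array(p["intrinsics"])@(np.array(p["R"])@np.array(X,float)+np.array(p["t"]));return q[:2]/q[2]
E
cat > a.py <<'E'
from h import *
H=dict(rest_hinge=101,rest_paddle=101,rest_mark=101,seat_mark=101,half_ball=86,end_ball=86,jaw_rib=65,plinth=15,tile=0,paint_bottle=0,brush_jar=0,palette=0,station=0,rest_bar=0)
for n in ["top","side"]:
    p=cams.capture(n);cv2.imwrite(f"pics/{n}0.png",p["color"]);print(n,ray(p,(256,192))[0].round())
    for k,z in H.items():
        for r in cams.tip_of(p,k)[:3]:
            print(k,np.round(r["location"],1),round(r["confidence"],2),atz(p,r["location"],z).round(1))
print(telemetry.observe())
E
python3 a.py
```

```text
top [ 390.   41. 1257.]
rest_hinge [248.  179.7] 0.57 [584.5  86.  101. ]
rest_paddle [259.8 237.6] 0.64 [443.3  60.  101. ]
rest_paddle [258.7 225. ] 0.52 [473.5  62.1 101. ]
rest_mark [251.3 217.2] 0.63 [492.6  79.5 101. ]
seat_mark [208.1 182.8] 0.88 [579.  183.6 101. ]
half_ball [262.4 241.4] 0.26 [434.7  54.2  86. ]
jaw_rib [280.3 215.7] 0.81 [498.    8.6  65. ]
plinth [289.1 127.1] 0.67 [738.3 -22.4  15. ]
plinth [259.8 227.5] 0.6 [473.2  60.9  15. ]
plinth [177.9 240.6] 0.55 [443.8 272.9  15. ]
tile [411.1 195.3] 0.66 [ 550.1 -337.1    0. ]
paint_bottle [282.2 215.7] 0.43 [503.8   1.9   0. ]
brush_jar [356.2 129.2] 0.58 [ 732.1 -202.8    0. ]
palette [110.9 210.6] 0.66 [527.  453.9   0. ]
station [260.5 223.6] 0.68 [484.3  59.1   0. ]
station [114.9 214. ] 0.67 [517.8 443.    0. ]
station [247.9 185.5] 0.41 [585.9  90.4   0. ]
rest_bar [246.6 179.6] 0.51 [601.8  93.6   0. ]
side [ 145. -486.  707.]
rest_hinge [259.  177.4] 0.56 [587.8 101.2 101. ]
rest_paddle [218.1 208.4] 0.68 [441.3  65.8 101. ]
rest_mark [237.4 195.3] 0.68 [503.9  77.1 101. ]
seat_mark [238.9 162.1] 0.93 [5
[... 515 characters left out ...]
1.5, 'joint_pos': array([ 1.08640307e+00,  4.90894171e-01,  1.55889817e+00,  3.01150868e-06,
        1.09169346e+00, -1.05613459e-01]), 'joint_vel': array([-0.00053147, -0.00200644, -0.00014561,  0.00064718, -0.00083433,
       -0.00065705]), 'tau': array([-1.33504313e-03, -6.12459683e+01, -2.58427763e+01,  6.92014117e-02,
        4.44989197e-02, -4.66673441e-06]), 'position': array([231.10331406, 580.70305811, 404.76519711]), 'orientation': array([1.42545924e-05, 1.88260419e-01, 9.82119143e-01, 5.15061899e-05]), 'contact_force': array([ 0.47843036,  0.18466361, -0.45584761]), 'wrist_torque': array([-0.03976959,  0.0183012 ,  0.00079316]), 'grip_force': 0.0, 'finger_gap': 0.9986747769298709}
```

View pictures.

Run:
```python
import cv2
a=cv2.imread("pics/top0.png");cv2.imwrite("pics/top0c.png",cv2.resize(a[90:290,90:350],None,fx=3,fy=3,interpolation=cv2.INTER_CUBIC)[:600,:780])
a=cv2.imread("pics/side0.png");cv2.imwrite("pics/side0c.png",cv2.resize(a[120:360,120:420],None,fx=2.5,fy=2.5,interpolation=cv2.INTER_CUBIC))
```

```text
(no output)
```

View pics/top0c.png

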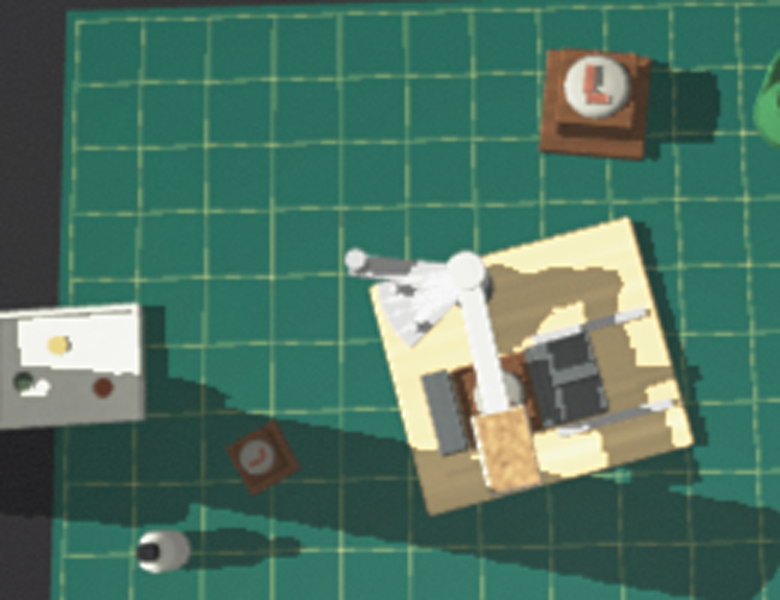

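View pics/side0c.png

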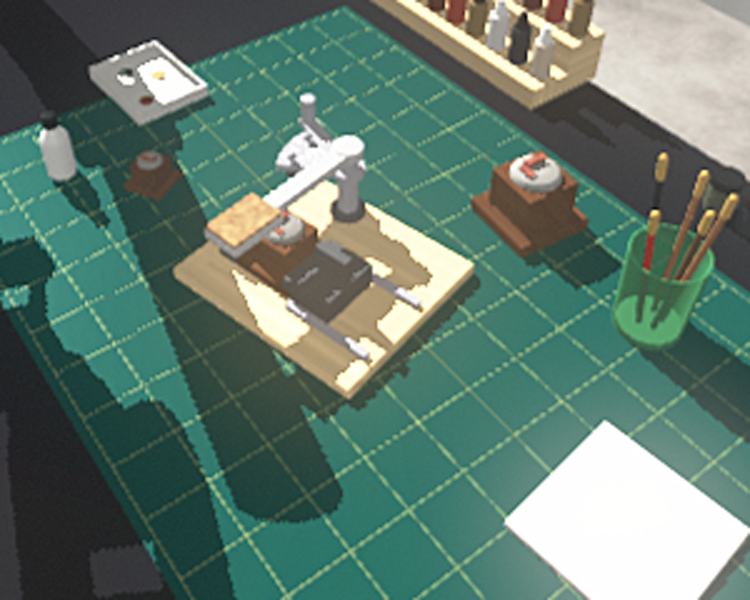

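```bash
cat > b.py <<'E'
from h import *
from scipy.optimize import least_squares
p=cams.capture("top");s=cams.capture("side")
px=[(628,218),(692,445),(428,515),(372,290)];st=np.array([(125,-150),(-80,-150),(-80,85),(125,85)],float)
W=np.array([atz(p,(90+u/3-.33,90+v/3-.33),15)[:2] for u,v in px])
sx=[(474,268),(348,397),(174,272)];W2=np.array([atz(s,(120+u/2.5-.3,120+v/2.5-.3),15)[:2] for u,v in sx])
f=lambda q,S:(S@np.array([[np.cos(q[2]),np.sin(q[2])],[-np.sin(q[2]),np.cos(q[2])]])+q[:2])
for S,w in((st,W),(st[:3],W2),(np.r_[st,st[:3]],np.r_[W,W2])):
    r=least_squares(lambda q:(f(q,S)-w).ravel(),[480,60,.3]);print(r.x.round(3),r.fun.round(1))
q=r.x
for n,P in dict(hinge=(100,0),paddle=(-47.5,0),jawdir=(0,-100)).items():print(n,f(q,np.array([P],float)))
Hn=f(q,np.array([[100.,0]]))[0]
for c,pp in(("top",p),("side",s)):
    for k,z in dict(rest_hinge=101,seat_mark=101,rest_paddle=101,jaw_rib=65,end_ball=86,half_ball=86).items():
        for r in cams.tip_of(pp,k)[:1]:
            X=atz(pp,r["location"],z)[:2]-Hn;print(c,k,round(r["confidence"],2),X.round(1),np.hypot(*X).round(1),"swing",round((np.arctan2(*-X[::-1])-q[2])*-1,3))
for c,z in(((423,327),86),((405,290),86),((355,260),110)):
    X=atz(p,(90+c[0]/3,90+c[1]/3),z)[:2]-Hn;print(X,np.hypot(*X),-(np.arctan2(-X[1],-X[0])-q[2]))
for pp in(p,s):
    for r in cams.cut_out(pp,"tile")[:1]:
        m=r["region"].astype(np.uint8);c=cv2.minAreaRect(cv2.findNonZero(m));print(c)
        h=cv2.convexHull(cv2.findNonZero(m));a=cv2.approxPolyDP(h,6,True)[:,0];C=np.array([atz(pp,x,8)[:2] for x in a]);print(C.round(1),C.mean(0))
E
python3 b.py
```

```text
[4.84557e+02 6.94200e+01 2.42000e-01] [-0.3 -0.6 -0.2 -1.5 -1.7 -0.1  2.2  2.3]
[4.80904e+02 6.36880e+01 2.40000e-01] [ 2.1 -1.7  0.4 -0.5 -2.5  2.2]
[4.82985e+02 6.69800e+01 2.41000e-01] [-2.  -3.3 -2.  -3.9 -3.2 -2.4  0.7 -0.3  4.2  1.7  2.6  2.8 -0.4  5.4]
hinge [[580.10138292  90.82159005]]
paddle [[436.85468134  55.65580432]]
jawdir [[506.82618573 -30.13602846]]
top rest_hinge 0.83 [ 5.2 -0.7] 5.3 swing -2.768
top seat_mark 0.57 [ 3.1 89.1] 89.1 swing 1.846
top rest_paddle 0.53 [-211.7  235.8] 316.9 swing 1.08
top jaw_rib 0.58 [-86.4 -84.6] 120.9 swing -0.534
top half_ball 0.61 [ 1.6 93.4] 93.4 swing 1.829
side rest_hinge 0.77 [4.6 3.1] 5.5 swing 2.778
side seat_mark 0.9 [ 1.5 82.2] 82.2 swing 1.829
side rest_paddle 0.77 [-143.8  -23.8] 145.8 swing 0.077
side jaw_rib 0.92 [-83.2 -76.5] 113.0 swing -0.503
[-40.24857549  38.35709655] 55.598693196683506 1.0020704057569718
[-9.23651384 52.85059841] 53.651644337230564 1.638507716447161
[12.54435588 91.0479949 ] 91.90809670539184 1.9484422111514066
((407.8489990234375, 194.86874389648438), (54.828758239746094, 54.09657669067383), 80.27242279052734)
[[ 493.7 -400.1]
 [ 478.4 -265.4]
 [ 610.1 -252.3]
 [ 625.6 -386.6]] [ 551.9295628 -326.085779 ]
((371.05218505859375, 331.5987243652344), (78.4673843383789, 62.850868225097656), 41.099510192871094)
[[ 619.4 -386.1]
 [ 487.  -398.4]
 [ 476.7 -266.5]
 [ 606.7 -254.1]] [ 547.44127779 -326.28723737]
```

```bash
cat > go.py <<'E'
import sys
from h import *
# go.py X Y Z YAWDEG(of tool y): total remaining in current tool axes
def yaw(o):
    q=np.array(o["orientation"]);w,x,y,z=q
    return np.degrees(np.arctan2(1-2*(x*x+z*z),2*(x*y-w*z)))
def main(X,Y,Z,A):
    o=telemetry.observe();a=np.radians(yaw(o));d=np.array([X,Y,Z])-o["position"]
    print("tx %.1f ty %.1f tz %.1f mm  rz %.1f deg"%(-np.sin(a)*d[0]+np.cos(a)*d[1],np.cos(a)*d[0]+np.sin(a)*d[1],-d[2],yaw(o)-A),"yaw",round(np.degrees(a),1),o["position"].round(1),"F",np.round(o["contact_force"],1),"t",o["time_s"],"j6",o["joint_pos"][5].round(2))
if __name__=="__main__":main(*map(float,sys.argv[1:]))
E
R='{"tx":-0.0257,"ty":-0.0281}'
python3 -m creep '[{"tx":-0.0257,"ty":-0.0281,"jaw":1},{"tx":-0.0257,"ty":-0.0281,"jaw":1},{"tx":-0.0257,"ty":-0.0281,"jaw":1},{"tx":-0.0257,"ty":-0.0281,"jaw":1},{"tx":-0.0257,"ty":-0.0281,"jaw":1},{"tx":-0.0257,"ty":-0.0281,"jaw":1},{"tx":-0.0257,"ty":-0.0281,"jaw":1},{"tx":-0.0257,"ty":-0.0281,"jaw":1}]' 10
python3 go.py 447 11 276 103.8
```

```text
tx -411.3 ty -449.5 tz 128.8 mm  rz -35.5 deg yaw 68.3 [231.1 580.7 404.8] F [-0.9 -0.2  0.2] t 2.3 j6 -0.11schema error: expected keys tx, ty, tz, rx, ry, rz, jaw
```

```bash
python3 -m creep '[{"tx":-0.0257,"ty":-0.0281,"tz":0,"rx":0,"ry":0,"rz":0,"jaw":1},{"tx":-0.0257,"ty":-0.0281,"tz":0,"rx":0,"ry":0,"rz":0,"jaw":1},{"tx":-0.0257,"ty":-0.0281,"tz":0,"rx":0,"ry":0,"rz":0,"jaw":1},{"tx":-0.0257,"ty":-0.0281,"tz":0,"rx":0,"ry":0,"rz":0,"jaw":1},{"tx":-0.0257,"ty":-0.0281,"tz":0,"rx":0,"ry":0,"rz":0,"jaw":1},{"tx":-0.0257,"ty":-0.0281,"tz":0,"rx":0,"ry":0,"rz":0,"jaw":1},{"tx":-0.0257,"ty":-0.0281,"tz":0,"rx":0,"ry":0,"rz":0,"jaw":1},{"tx":-0.0257,"ty":-0.0281,"tz":0,"rx":0,"ry":0,"rz":0,"jaw":1}]' 10
python3 go.py 447 11 276 103.8
```

```text
time_s: 3.1
position: [339.2, 294.4, 404.9]
orientation: [0.0, 0.188, 0.982, 0.0]
contact_force: [0.1, 0.0, -0.8]
finger_gap: 0.384
grip_force: 0.0
tx -204.9 ty -223.5 tz 128.9 mm  rz -35.5 deg yaw 68.3 [339.2 294.4 404.9] F [ 0.1  0.  -0.8] t 3.1 j6 -0.62
```

Next: the rest of the traverse, then turn and descend.

```bash
python3 -m creep '[{"tx":-0.0256,"ty":-0.028,"tz":0,"rx":0,"ry":0,"rz":0,"jaw":1},{"tx":-0.0256,"ty":-0.028,"tz":0,"rx":0,"ry":0,"rz":0,"jaw":1},{"tx":-0.0256,"ty":-0.028,"tz":0,"rx":0,"ry":0,"rz":0,"jaw":1},{"tx":-0.0256,"ty":-0.028,"tz":0,"rx":0,"ry":0,"rz":0,"jaw":1},{"tx":-0.0256,"ty":-0.028,"tz":0,"rx":0,"ry":0,"rz":0,"jaw":1},{"tx":-0.0256,"ty":-0.028,"tz":0,"rx":0,"ry":0,"rz":0,"jaw":1},{"tx":-0.0256,"ty":-0.028,"tz":0,"rx":0,"ry":0,"rz":0,"jaw":1},{"tx":-0.0256,"ty":-0.028,"tz":0,"rx":0,"ry":0,"rz":0,"jaw":1}]' 10
python3 -m creep '[{"tx":0,"ty":0,"tz":0,"rx":0,"ry":0,"rz":-7.1,"jaw":1},{"tx":0,"ty":0,"tz":0.01,"rx":0,"ry":0,"rz":-7.1,"jaw":1},{"tx":0,"ty":0,"tz":0.02,"rx":0,"ry":0,"rz":-7.1,"jaw":1},{"tx":0,"ty":0,"tz":0.02,"rx":0,"ry":0,"rz":-7.1,"jaw":1},{"tx":0,"ty":0,"tz":0.02,"rx":0,"ry":0,"rz":-7.1,"jaw":1},{"tx":0,"ty":0,"tz":0.02,"rx":0,"ry":0,"rz":0,"jaw":1},{"tx":0,"ty":0,"tz":0.02,"rx":0,"ry":0,"rz":0,"jaw":1},{"tx":0,"ty":0,"tz":0.019,"rx":0,"ry":0,"rz":0,"jaw":1}]'
python3 go.py 447 11 276 103.8
python3 - <<'E'
from h import *
p=cams.capture("side");cv2.imwrite("pics/s1.png",cv2.resize(p["color"][120:280,150:350],None,fx=3,fy=3,interpolation=2))
E
```

```text
time_s: 3.9
position: [446.7, 10.3, 405.0]
orientation: [0.0, 0.188, 0.982, 0.0]
contact_force: [1.2, 0.5, -0.3]
finger_gap: 0.01
grip_force: 0.0
time_s: 4.7
position: [446.5, 11.9, 275.0]
orientation: [0.0, -0.12, 0.993, -0.0]
contact_force: [0.6, 0.4, 0.1]
finger_gap: 0.004
grip_force: 0.0
tx -0.3 ty -1.0 tz -1.0 mm  rz -0.0 deg yaw 103.8 [446.5  11.9 275. ] F [0.6 0.4 0.1] t 4.7 j6 -1.93
```

View pics/s1.png

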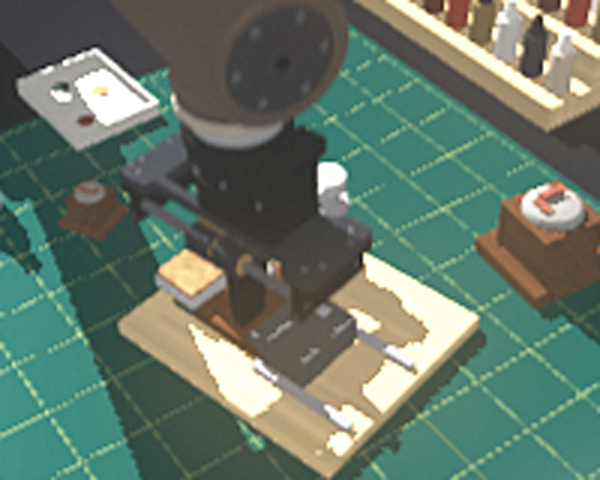

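```bash
python3 -m creep '[{"tx":0,"ty":0.0015,"tz":0,"rx":0,"ry":0,"rz":0,"jaw":1},{"tx":0,"ty":0.0015,"tz":0,"rx":0,"ry":0,"rz":0,"jaw":1},{"tx":0,"ty":0.0015,"tz":0,"rx":0,"ry":0,"rz":0,"jaw":1},{"tx":0,"ty":0.0015,"tz":0,"rx":0,"ry":0,"rz":0,"jaw":1},{"tx":0,"ty":0.0015,"tz":0,"rx":0,"ry":0,"rz":0,"jaw":1},{"tx":0,"ty":0.0015,"tz":0,"rx":0,"ry":0,"rz":0,"jaw":1},{"tx":0,"ty":0.0015,"tz":0,"rx":0,"ry":0,"rz":0,"jaw":1},{"tx":0,"ty":0.0015,"tz":0,"rx":0,"ry":0,"rz":0,"jaw":1}]'
python3 -m creep '[{"tx":0.0008,"ty":0.004,"tz":0,"rx":0,"ry":0,"rz":1.5,"jaw":1},{"tx":0.0012,"ty":0.006,"tz":0,"rx":0,"ry":0,"rz":2.3,"jaw":1},{"tx":0.0016,"ty":0.0079,"tz":0,"rx":0,"ry":0,"rz":3,"jaw":1},{"tx":0.0016,"ty":0.0079,"tz":0,"rx":0,"ry":0,"rz":3,"jaw":1},{"tx":0.0016,"ty":0.0079,"tz":0,"rx":0,"ry":0,"rz":3,"jaw":1},{"tx":0.0016,"ty":0.0079,"tz":0,"rx":0,"ry":0,"rz":3,"jaw":1},{"tx":0.0016,"ty":0.0079,"tz":0,"rx":0,"ry":0,"rz":3,"jaw":1},{"tx":0.0016,"ty":0.0079,"tz":0,"rx":0,"ry":0,"rz":3,"jaw":1}]'
cat > bar.py <<'E'
from go import *
def rep(Hx=582,Hy=91.5):
    o=telemetry.observe();a=np.radians(yaw(o));y=np.array([np.cos(a),np.sin(a)]);x=np.array([-y[1],y[0]]);r=o["position"][:2]-[Hx,Hy]
    F=o["contact_force"][:2]
    print("turned %.1f deg"%(103.8-yaw(o)),"radial %.1f tang %.1f"%(r@x,r@y),"F rad %.1f tang %.1f z %.1f"%(F@x,F@y,o["contact_force"][2]),"Mz",o["wrist_torque"].round(2),"z",o["position"][2].round(1),"t",round(o["time_s"],2))
if __name__=="__main__":rep()
E
python3 bar.py
```

```text
time_s: 5.55
position: [443.6, 23.8, 275.8]
orientation: [0.0, -0.12, 0.993, 0.0]
contact_force: [-0.7, 0.2, -0.4]
finger_gap: 0.007
grip_force: 0.0
time_s: 6.35
position: [427.7, 80.0, 275.7]
orientation: [-0.0, 0.071, 0.997, -0.0]
contact_force: [0.2, -1.1, -1.0]
finger_gap: 0.006
grip_force: 0.5
turned 21.9 deg radial 151.1 tang -33.2 F rad -0.3 tang -1.1 z -1.0 Mz [-0.19 -0.02 -0.04] z 275.7 t 6.35
```

```bash
python3 -m creep '[{"tx":0.0016,"ty":0.0079,"tz":0,"rx":0,"ry":0,"rz":3,"jaw":1},{"tx":0.0016,"ty":0.0079,"tz":0,"rx":0,"ry":0,"rz":3,"jaw":1},{"tx":0.0016,"ty":0.0079,"tz":0,"rx":0,"ry":0,"rz":3,"jaw":1},{"tx":0.0016,"ty":0.0079,"tz":0,"rx":0,"ry":0,"rz":3,"jaw":1},{"tx":0.0016,"ty":0.0079,"tz":0,"rx":0,"ry":0,"rz":3,"jaw":1},{"tx":0.0016,"ty":0.0079,"tz":0,"rx":0,"ry":0,"rz":3,"jaw":1},{"tx":0.0016,"ty":0.0079,"tz":0,"rx":0,"ry":0,"rz":3,"jaw":1},{"tx":0.0013,"ty":0.0066,"tz":0,"rx":0,"ry":0,"rz":2.5,"jaw":1}]'
python3 bar.py
python3 -m creep '[{"tx":0.0005,"ty":0.0026,"tz":0,"rx":0,"ry":0,"rz":1,"jaw":1},{"tx":0.0005,"ty":0.0026,"tz":0,"rx":0,"ry":0,"rz":1,"jaw":1},{"tx":0.0005,"ty":0.0026,"tz":0,"rx":0,"ry":0,"rz":1,"jaw":1},{"tx":0.0005,"ty":0.0026,"tz":0,"rx":0,"ry":0,"rz":1,"jaw":1},{"tx":0.0005,"ty":0.0026,"tz":0,"rx":0,"ry":0,"rz":1,"jaw":1},{"tx":0.0005,"ty":0.0026,"tz":0,"rx":0,"ry":0,"rz":1,"jaw":1},{"tx":0.0005,"ty":0.0026,"tz":0,"rx":0,"ry":0,"rz":1,"jaw":1},{"tx":0.0005,"ty":0.0026,"tz":0,"rx":0,"ry":0,"rz":1,"jaw":1}]'
python3 bar.py
```

```text
time_s: 7.15
position: [435.1, 142.3, 275.6]
orientation: [-0.0, 0.272, 0.962, -0.0]
contact_force: [-0.6, -0.4, -0.4]
finger_gap: 0.004
grip_force: 0.6
turned 45.4 deg radial 151.7 tang -33.7 F rad 0.3 tang -0.6 z -0.4 Mz [-0.06  0.22  0.07] z 275.6 t 7.15
time_s: 7.95
position: [444.0, 161.4, 275.7]
orientation: [-0.0, 0.339, 0.941, 0.0]
contact_force: [-1.8, -1.2, 0.4]
finger_gap: 0.008
grip_force: 0.5
turned 53.4 deg radial 150.9 tang -34.0 F rad 0.6 tang -2.1 z 0.4 Mz [-0.05  0.17 -0.03] z 275.7 t 7.95
```

```bash
python3 -m creep '[{"tx":0.0005,"ty":0.0026,"tz":0,"rx":0,"ry":0,"rz":1,"jaw":1},{"tx":0.0005,"ty":0.0026,"tz":0,"rx":0,"ry":0,"rz":1,"jaw":1},{"tx":0.0005,"ty":0.0026,"tz":0,"rx":0,"ry":0,"rz":1,"jaw":1},{"tx":0.0005,"ty":0.0026,"tz":0,"rx":0,"ry":0,"rz":1,"jaw":1},{"tx":0.0005,"ty":0.0026,"tz":0,"rx":0,"ry":0,"rz":1,"jaw":1},{"tx":0.0005,"ty":0.0026,"tz":0,"rx":0,"ry":0,"rz":1,"jaw":1},{"tx":0,"ty":0,"tz":0,"rx":0,"ry":0,"rz":0,"jaw":1},{"tx":0,"ty":0,"tz":0,"rx":0,"ry":0,"rz":0,"jaw":1}]'
python3 bar.py
```

```text
time_s: 8.75
position: [452.0, 174.9, 275.7]
orientation: [-0.0, 0.387, 0.922, -0.0]
contact_force: [-3.4, 0.7, 1.4]
finger_gap: 0.003
grip_force: 1.2
turned 59.3 deg radial 150.6 tang -34.3 F rad 2.9 tang -1.9 z 1.4 Mz [-0.08  0.48  0.02] z 275.7 t 8.75
```

```bash
python3 -m creep '[{"tx":0.0005,"ty":0.0026,"tz":0,"rx":0,"ry":0,"rz":1,"jaw":1},{"tx":0.0005,"ty":0.0026,"tz":0,"rx":0,"ry":0,"rz":1,"jaw":1},{"tx":0.0005,"ty":0.0026,"tz":0,"rx":0,"ry":0,"rz":1,"jaw":1},{"tx":0.0005,"ty":0.0026,"tz":0,"rx":0,"ry":0,"rz":1,"jaw":1},{"tx":0.0005,"ty":0.0026,"tz":0,"rx":0,"ry":0,"rz":1,"jaw":1},{"tx":0.0005,"ty":0.0026,"tz":0,"rx":0,"ry":0,"rz":1,"jaw":1},{"tx":0,"ty":0,"tz":0,"rx":0,"ry":0,"rz":0,"jaw":1},{"tx":0,"ty":0,"tz":0,"rx":0,"ry":0,"rz":0,"jaw":1}]'
python3 bar.py
```

```text
time_s: 9.55
position: [462.0, 187.6, 275.8]
orientation: [0.0, 0.434, 0.901, 0.0]
contact_force: [0.4, -0.6, -1.0]
finger_gap: 0.006
grip_force: 0.0
turned 65.3 deg radial 149.9 tang -34.1 F rad -0.7 tang -0.1 z -1.0 Mz [-0.05 -0.04  0.01] z 275.8 t 9.55
```

```bash
python3 -m creep '[{"tx":0.0014,"ty":0.0066,"tz":0,"rx":0,"ry":0,"rz":2.5,"jaw":1},{"tx":0.0014,"ty":0.0066,"tz":0,"rx":0,"ry":0,"rz":2.5,"jaw":1},{"tx":0.0014,"ty":0.0066,"tz":0,"rx":0,"ry":0,"rz":2.5,"jaw":1},{"tx":0.0014,"ty":0.0066,"tz":0,"rx":0,"ry":0,"rz":2.5,"jaw":1},{"tx":0.0014,"ty":0.0066,"tz":0,"rx":0,"ry":0,"rz":2.5,"jaw":1},{"tx":0.0014,"ty":0.0066,"tz":0,"rx":0,"ry":0,"rz":2.5,"jaw":1},{"tx":0.0014,"ty":0.0066,"tz":0,"rx":0,"ry":0,"rz":2.5,"jaw":1},{"tx":0.0014,"ty":0.0066,"tz":0,"rx":0,"ry":0,"rz":2.5,"jaw":1}]'
python3 bar.py
python3 -m creep '[{"tx":0.0005,"ty":0.0026,"tz":0,"rx":0,"ry":0,"rz":1,"jaw":1},{"tx":0.0005,"ty":0.0026,"tz":0,"rx":0,"ry":0,"rz":1,"jaw":1},{"tx":0.0005,"ty":0.0026,"tz":0,"rx":0,"ry":0,"rz":1,"jaw":1},{"tx":0.0005,"ty":0.0026,"tz":0,"rx":0,"ry":0,"rz":1,"jaw":1},{"tx":0.0005,"ty":0.0026,"tz":0,"rx":0,"ry":0,"rz":1,"jaw":1},{"tx":0.0005,"ty":0.0026,"tz":0,"rx":0,"ry":0,"rz":1,"jaw":1},{"tx":0,"ty":0,"tz":0,"rx":0,"ry":0,"rz":0,"jaw":1},{"tx":0,"ty":0,"tz":0,"rx":0,"ry":0,"rz":0,"jaw":1}]'
python3 bar.py
```

```text
time_s: 10.35
position: [502.0, 223.4, 275.8]
orientation: [-0.0, 0.585, 0.811, 0.0]
contact_force: [-1.0, -0.2, 0.9]
finger_gap: 0.005
grip_force: 0.6
turned 85.4 deg radial 150.4 tang -34.3 F rad 0.1 tang -1.0 z 0.9 Mz [-0.    0.21 -0.04] z 275.8 t 10.35
time_s: 11.15
position: [515.7, 230.4, 275.7]
orientation: [-0.0, 0.626, 0.78, -0.0]
contact_force: [-5.0, 1.2, 1.8]
finger_gap: 0.007
grip_force: 2.5
turned 91.3 deg radial 150.0 tang -34.7 F rad 2.2 tang -4.6 z 1.8 Mz [-0.02  0.85  0.01] z 275.7 t 11.15
```

```bash
python3 -m creep '[{"tx":0.0003,"ty":0.0013,"tz":0,"rx":0,"ry":0,"rz":0.5,"jaw":1},{"tx":0.0003,"ty":0.0013,"tz":0,"rx":0,"ry":0,"rz":0.5,"jaw":1},{"tx":0.0003,"ty":0.0013,"tz":0,"rx":0,"ry":0,"rz":0.5,"jaw":1},{"tx":0.0003,"ty":0.0013,"tz":0,"rx":0,"ry":0,"rz":0.5,"jaw":1},{"tx":0.0003,"ty":0.0013,"tz":0,"rx":0,"ry":0,"rz":0.5,"jaw":1},{"tx":0.0003,"ty":0.0013,"tz":0,"rx":0,"ry":0,"rz":0.5,"jaw":1},{"tx":0.0003,"ty":0.0013,"tz":0,"rx":0,"ry":0,"rz":0.5,"jaw":1},{"tx":0,"ty":0,"tz":0,"rx":0,"ry":0,"rz":0,"jaw":1}]'
python3 bar.py
```

```text
time_s: 11.95
position: [524.6, 234.3, 275.8]
orientation: [0.0, 0.65, 0.76, 0.0]
contact_force: [-0.1, 0.3, -1.4]
finger_gap: 0.008
grip_force: 0.2
turned 94.8 deg radial 150.0 tang -34.4 F rad 0.3 tang -0.0 z -1.4 Mz [-0.01  0.03 -0.01] z 275.8 t 11.95
```

```bash
python3 -m creep '[{"tx":0.0003,"ty":0.0013,"tz":0,"rx":0,"ry":0,"rz":0.5,"jaw":1},{"tx":0.0003,"ty":0.0013,"tz":0,"rx":0,"ry":0,"rz":0.5,"jaw":1},{"tx":0.0003,"ty":0.0013,"tz":0,"rx":0,"ry":0,"rz":0.5,"jaw":1},{"tx":0.0003,"ty":0.0013,"tz":0,"rx":0,"ry":0,"rz":0.5,"jaw":1},{"tx":0.0003,"ty":0.0013,"tz":0,"rx":0,"ry":0,"rz":0.5,"jaw":1},{"tx":0.0003,"ty":0.0013,"tz":0,"rx":0,"ry":0,"rz":0.5,"jaw":1},{"tx":0,"ty":0,"tz":0,"rx":0,"ry":0,"rz":0,"jaw":1},{"tx":0,"ty":0,"tz":0,"rx":0,"ry":0,"rz":0,"jaw":1}]'
python3 bar.py
```

```text
time_s: 12.75
position: [532.2, 237.1, 275.8]
orientation: [0.0, 0.669, 0.743, 0.0]
contact_force: [-0.4, 0.1, -0.5]
finger_gap: 0.002
grip_force: 0.3
turned 97.8 deg radial 150.0 tang -34.3 F rad 0.1 tang -0.4 z -0.5 Mz [0.04 0.13 0.07] z 275.8 t 12.75
```

```bash
python3 -m creep '[{"tx":0.0002,"ty":0.0008,"tz":0,"rx":0,"ry":0,"rz":0.3,"jaw":1},{"tx":0.0002,"ty":0.0008,"tz":0,"rx":0,"ry":0,"rz":0.3,"jaw":1},{"tx":0.0002,"ty":0.0008,"tz":0,"rx":0,"ry":0,"rz":0.3,"jaw":1},{"tx":0.0002,"ty":0.0008,"tz":0,"rx":0,"ry":0,"rz":0.3,"jaw":1},{"tx":0.0002,"ty":0.0008,"tz":0,"rx":0,"ry":0,"rz":0.3,"jaw":1},{"tx":0,"ty":0,"tz":0,"rx":0,"ry":0,"rz":0,"jaw":1},{"tx":0,"ty":0,"tz":0,"rx":0,"ry":0,"rz":0,"jaw":1},{"tx":0,"ty":0,"tz":0,"rx":0,"ry":0,"rz":0,"jaw":1}]'
python3 bar.py
python3 - <<'E'
from h import *
p=cams.capture("side");cv2.imwrite("pics/s2.png",cv2.resize(p["color"][100:260,150:350],None,fx=4,fy=4,interpolation=2)[:600])
for k in("rest_mark","seat_mark","rest_hinge","rest_paddle"):
    for r in cams.tip_of(p,k)[:1]: print(k,r["confidence"],atz(p,r["location"],101).round(1))
E
```

```text
time_s: 13.55
position: [535.9, 238.4, 275.8]
orientation: [0.0, 0.679, 0.734, 0.0]
contact_force: [0.2, 0.1, 0.7]
finger_gap: 0.003
grip_force: 0.0
turned 99.3 deg radial 150.1 tang -34.4 F rad 0.1 tang 0.2 z 0.7 Mz [-0.05  0.05  0.04] z 275.8 t 13.55
rest_mark 0.61 [586.5 188.3 101. ]
seat_mark 0.83 [572.  177.2 101. ]
rest_hinge 0.96 [584.7  94.4 101. ]
rest_paddle 0.89 [568.8 245.5 101. ]
```

View pics/s2.png

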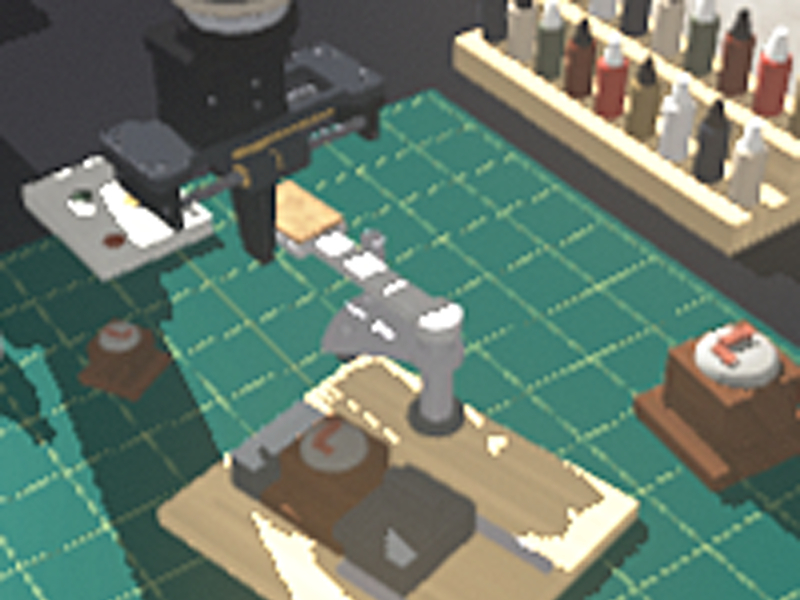

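```bash
python3 -m creep '[{"tx":0.0002,"ty":0.0008,"tz":0,"rx":0,"ry":0,"rz":0.3,"jaw":1},{"tx":0.0002,"ty":0.0008,"tz":0,"rx":0,"ry":0,"rz":0.3,"jaw":1},{"tx":0.0002,"ty":0.0008,"tz":0,"rx":0,"ry":0,"rz":0.3,"jaw":1},{"tx":0.0002,"ty":0.0008,"tz":0,"rx":0,"ry":0,"rz":0.3,"jaw":1},{"tx":0.0002,"ty":0.0008,"tz":0,"rx":0,"ry":0,"rz":0.3,"jaw":1},{"tx":0,"ty":0,"tz":0,"rx":0,"ry":0,"rz":0,"jaw":1},{"tx":0,"ty":0,"tz":0,"rx":0,"ry":0,"rz":0,"jaw":1},{"tx":0,"ty":0,"tz":0,"rx":0,"ry":0,"rz":0,"jaw":1}]'
python3 bar.py
```

```text
time_s: 14.6
position: [539.8, 239.7, 275.8]
orientation: [0.0, 0.688, 0.725, 0.0]
contact_force: [0.4, -0.1, -0.0]
finger_gap: 0.004
grip_force: 0.0
turned 100.8 deg radial 150.2 tang -34.4 F rad -0.1 tang 0.3 z -0.0 Mz [-0.06  0.04  0.03] z 275.8 t 14.6
```

```bash
python3 -m creep '[{"tx":0.0001,"ty":0.0005,"tz":0,"rx":0,"ry":0,"rz":0.2,"jaw":1},{"tx":0.0001,"ty":0.0005,"tz":0,"rx":0,"ry":0,"rz":0.2,"jaw":1},{"tx":0.0001,"ty":0.0005,"tz":0,"rx":0,"ry":0,"rz":0.2,"jaw":1},{"tx":0.0001,"ty":0.0005,"tz":0,"rx":0,"ry":0,"rz":0.2,"jaw":1},{"tx":0,"ty":0,"tz":0,"rx":0,"ry":0,"rz":0,"jaw":1},{"tx":0,"ty":0,"tz":0,"rx":0,"ry":0,"rz":0,"jaw":1},{"tx":0,"ty":0,"tz":0,"rx":0,"ry":0,"rz":0,"jaw":1},{"tx":0,"ty":0,"tz":0,"rx":0,"ry":0,"rz":0,"jaw":1}]'
python3 bar.py
```

```text
time_s: 15.4
position: [541.6, 240.2, 275.7]
orientation: [-0.0, 0.693, 0.721, -0.0]
contact_force: [-3.4, -0.2, 0.5]
finger_gap: 0.005
grip_force: 1.6
turned 101.6 deg radial 150.1 tang -34.6 F rad -0.1 tang -3.4 z 0.5 Mz [-0.17  0.59  0.07] z 275.7 t 15.4
```

```bash
python3 -m creep '[{"tx":0.0001,"ty":0.0005,"tz":0,"rx":0,"ry":0,"rz":0.2,"jaw":1},{"tx":0.0001,"ty":0.0005,"tz":0,"rx":0,"ry":0,"rz":0.2,"jaw":1},{"tx":0.0001,"ty":0.0005,"tz":0,"rx":0,"ry":0,"rz":0.2,"jaw":1},{"tx":0,"ty":0,"tz":0,"rx":0,"ry":0,"rz":0,"jaw":1},{"tx":0,"ty":0,"tz":0,"rx":0,"ry":0,"rz":0,"jaw":1},{"tx":0,"ty":0,"tz":0,"rx":0,"ry":0,"rz":0,"jaw":1},{"tx":0,"ty":0,"tz":0,"rx":0,"ry":0,"rz":0,"jaw":1},{"tx":0,"ty":0,"tz":0,"rx":0,"ry":0,"rz":0,"jaw":1}]'
python3 bar.py
```

```text
time_s: 16.2
position: [542.5, 240.5, 275.6]
orientation: [-0.001, 0.697, 0.717, -0.001]
contact_force: [-8.4, -0.5, 3.9]
finger_gap: 0.006
grip_force: 4.8
turned 102.2 deg radial 150.0 tang -35.3 F rad -0.2 tang -8.4 z 3.9 Mz [-0.29  1.58  0.02] z 275.6 t 16.2
```

```bash
python3 -m creep '[{"tx":0,"ty":0.0004,"tz":0,"rx":0,"ry":0,"rz":0,"jaw":1},{"tx":0,"ty":0.0004,"tz":0,"rx":0,"ry":0,"rz":0,"jaw":1},{"tx":0,"ty":0.0004,"tz":0,"rx":0,"ry":0,"rz":0,"jaw":1},{"tx":0,"ty":0.0004,"tz":0,"rx":0,"ry":0,"rz":0,"jaw":1},{"tx":0,"ty":0,"tz":0,"rx":0,"ry":0,"rz":0,"jaw":1},{"tx":0,"ty":0,"tz":0,"rx":0,"ry":0,"rz":0,"jaw":1},{"tx":0,"ty":0,"tz":0,"rx":0,"ry":0,"rz":0,"jaw":1},{"tx":0,"ty":0,"tz":0,"rx":0,"ry":0,"rz":0,"jaw":1}]'
python3 bar.py
```

```text
time_s: 17.0
position: [543.3, 240.6, 275.5]
orientation: [-0.002, 0.697, 0.717, -0.002]
contact_force: [-14.6, -1.5, 8.6]
finger_gap: 0.003
grip_force: 8.2
turned 102.2 deg radial 150.1 tang -34.5 F rad -1.1 tang -14.7 z 8.6 Mz [-0.22  2.59  0.13] z 275.5 t 17.0
```

```bash
python3 -m creep '[{"tx":0,"ty":-0.005,"tz":0,"rx":0,"ry":0,"rz":0,"jaw":1},{"tx":0,"ty":-0.015,"tz":0,"rx":0,"ry":0,"rz":0,"jaw":1},{"tx":0,"ty":-0.02,"tz":0,"rx":0,"ry":0,"rz":0,"jaw":1},{"tx":0,"ty":0,"tz":-0.015,"rx":0,"ry":0,"rz":-4.1,"jaw":0.5},{"tx":0,"ty":0,"tz":-0.025,"rx":0,"ry":0,"rz":-4.1,"jaw":0.5},{"tx":0,"ty":0,"tz":-0.015,"rx":0,"ry":0,"rz":-4,"jaw":0.5},{"tx":-0.02,"ty":0,"tz":0,"rx":0,"ry":0,"rz":0,"jaw":0.5},{"tx":-0.03,"ty":0,"tz":0,"rx":0,"ry":0,"rz":0,"jaw":0.5}]'
python3 go.py 496.5 11 241 13.8
```

```text
time_s: 17.8
position: [517.0, 191.3, 331.5]
orientation: [0.001, 0.616, 0.788, 0.001]
contact_force: [-0.4, -0.6, 0.1]
finger_gap: 0.37
grip_force: 0.0
tx -170.1 ty -63.2 tz 90.5 mm  rz 0.1 deg yaw 13.9 [517.  191.3 331.5] F [-0.4 -0.6  0.1] t 17.8 j6 -0.01
```

```bash
python3 -m creep '[{"tx":-0.03,"ty":-0.011,"tz":0,"rx":0,"ry":0,"rz":0,"jaw":0.5},{"tx":-0.034,"ty":-0.013,"tz":0,"rx":0,"ry":0,"rz":0,"jaw":0.5},{"tx":-0.034,"ty":-0.013,"tz":0,"rx":0,"ry":0,"rz":0,"jaw":0.5},{"tx":-0.034,"ty":-0.013,"tz":0,"rx":0,"ry":0,"rz":0,"jaw":0.5},{"tx":-0.028,"ty":-0.009,"tz":0,"rx":0,"ry":0,"rz":0,"jaw":0.5},{"tx":-0.01,"ty":-0.004,"tz":0,"rx":0,"ry":0,"rz":0,"jaw":0.5},{"tx":0,"ty":0,"tz":0,"rx":0,"ry":0,"rz":0,"jaw":0.5},{"tx":0,"ty":0,"tz":0,"rx":0,"ry":0,"rz":0,"jaw":0.5}]'
python3 go.py 496.5 11 241 13.8
python3 - <<'E'
from h import *
for n in("wrist","side"):
  p=cams.capture(n);cv2.imwrite(f"pics/{n}3.png",p["color"])
  for k,z in dict(jaw_rib=65,plinth=15,rest_mark=101,seat_mark=101).items():
    for r in cams.tip_of(p,k)[:2]: print(n,k,round(r["confidence"],2),np.round(r["location"]),atz(p,r["location"],z).round(1))
E
```

```text
time_s: 18.6
position: [496.4, 11.3, 330.8]
orientation: [0.0, 0.617, 0.787, 0.0]
contact_force: [-0.7, 0.3, -0.1]
finger_gap: 0.498
grip_force: 0.0
tx -0.4 ty 0.1 tz 89.8 mm  rz -0.0 deg yaw 13.8 [496.4  11.3 330.8] F [-0.7  0.3 -0.1] t 18.6 j6 -0.35
wrist jaw_rib 0.66 [258. 208.] [500.5   4.8  65. ]
wrist plinth 0.73 [451. 256.] [732.5 -15.6  15. ]
wrist plinth 0.66 [260. 130.] [486.9  69.4  15. ]
side jaw_rib 0.88 [254. 220.] [508.4  14.6  65. ]
side plinth 0.87 [331. 206.] [737.6 -27.7  15. ]
side plinth 0.59 [184. 192.] [439.5 256.1  15. ]
side rest_mark 0.47 [238. 163.] [578.8 183.8 101. ]
```

View pics/wrist3.png

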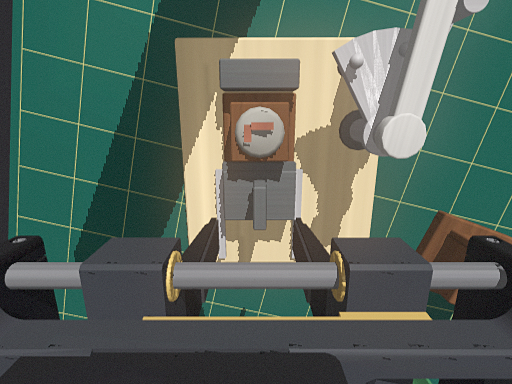

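Run:
```python
from h import *
p=cams.capture("wrist")
o=telemetry.observe();P=o["position"][:2]
a=np.radians(13.8);ex=np.array([np.cos(a),np.sin(a)]);ey=np.array([-ex[1],ex[0]])
for n,uv,z in[("rib near",(260,229),75),("rib far",(260,181),75),("ribL",(253,205),75),("ribR",(267,205),75),("shaft fl",(231,103),63),("shaft fr",(291,103),63),("shaft nl",(230,154),63),("shaft nr",(291,154),63),("fixjaw L",(220,89),45),("fixjaw R",(299,89),45),("board fl",(176,38),15),("board fr",(378,40),15),("foot R",(297,130),27),("foot L",(222,130),27)]:
    X=atz(p,uv,z)[:2];d=X-P;print(n,X.round(1),"station rel tool",(d@ex).round(1),(d@ey).round(1))
```

```text
rib near [505.8 -11.3] station rel tool 4.0 -23.8
rib far [495.3  30.9] station rel tool 3.9 19.6
ribL [494.5   8.9] station rel tool -2.1 -1.6
ribR [506.3  11.7] station rel tool 10.0 -1.6
shaft fl [456.9  86.5] station rel tool -20.1 82.8
shaft fr [504.9  98.3] station rel tool 29.4 82.8
shaft nl [465.1  45.3] station rel tool -21.9 40.8
shaft nr [516.3  57.8] station rel tool 30.7 40.8
fixjaw L [443.4  96. ] station rel tool -31.0 95.2
fixjaw R [510.5 112.4] station rel tool 38.1 95.2
board fl [390.3 131.7] station rel tool -74.0 142.5
board fr [573.7 174.9] station rel tool 114.5 140.8
foot R [521.1  78. ] station rel tool 40.3 59.2
foot L [450.6  60.7] station rel tool -32.3 59.2
```

Run:
```python
import cv2
a=cv2.imread("pics/wrist3.png")[30:240,160:390];cv2.imwrite("pics/w3c.png",cv2.resize(a,(690,630),interpolation=2)[:600])
```

```text
(no output)
```

View pics/w3c.png

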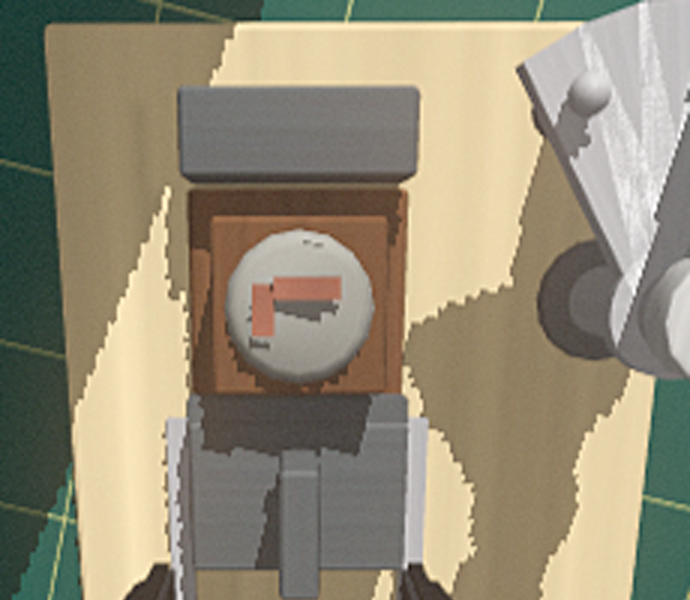

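```bash
python3 -m creep '[{"tx":-0.004,"ty":0.0037,"tz":0,"rx":0,"ry":0,"rz":0,"jaw":0.5},{"tx":0,"ty":0,"tz":0.02,"rx":0,"ry":0,"rz":0,"jaw":0.5},{"tx":0,"ty":0,"tz":0.03,"rx":0,"ry":0,"rz":0,"jaw":0.5},{"tx":0,"ty":0,"tz":0.025,"rx":0,"ry":0,"rz":0,"jaw":0.5},{"tx":0,"ty":0,"tz":0.014,"rx":0,"ry":0,"rz":0,"jaw":0.6},{"tx":0,"ty":0,"tz":0,"rx":0,"ry":0,"rz":0,"jaw":1},{"tx":0,"ty":0,"tz":0,"rx":0,"ry":0,"rz":0,"jaw":1},{"tx":0,"ty":0,"tz":0,"rx":0,"ry":0,"rz":0,"jaw":1}]' 20
python3 -m creep '[{"tx":0,"ty":0,"tz":0,"rx":0,"ry":0,"rz":0,"jaw":1},{"tx":0,"ty":0,"tz":0,"rx":0,"ry":0,"rz":0,"jaw":1},{"tx":0,"ty":0,"tz":0,"rx":0,"ry":0,"rz":0,"jaw":1},{"tx":0,"ty":0,"tz":0,"rx":0,"ry":0,"rz":0,"jaw":1},{"tx":-0.001,"ty":0,"tz":0,"rx":0,"ry":0,"rz":0,"jaw":1},{"tx":-0.001,"ty":0,"tz":0,"rx":0,"ry":0,"rz":0,"jaw":1},{"tx":-0.002,"ty":0,"tz":0,"rx":0,"ry":0,"rz":0,"jaw":1},{"tx":-0.002,"ty":0,"tz":0,"rx":0,"ry":0,"rz":0,"jaw":1}]' 20
```

```text
time_s: 19.95
position: [501.0, 7.7, 242.6]
orientation: [0.001, 0.617, 0.787, 0.0]
contact_force: [-0.2, 0.2, -0.1]
finger_gap: 0.221
grip_force: 0.0
time_s: 20.75
position: [502.1, 2.3, 242.5]
orientation: [0.0, 0.617, 0.787, 0.0]
contact_force: [-1.9, 4.4, 7.9]
finger_gap: 0.124
grip_force: 20.0
```

```bash
python3 -m creep '[{"tx":-0.005,"ty":0,"tz":0,"rx":0,"ry":0,"rz":0,"jaw":1},{"tx":-0.005,"ty":0,"tz":0,"rx":0,"ry":0,"rz":0,"jaw":1},{"tx":-0.005,"ty":0,"tz":0,"rx":0,"ry":0,"rz":0,"jaw":1},{"tx":-0.005,"ty":0,"tz":0,"rx":0,"ry":0,"rz":0,"jaw":1},{"tx":-0.005,"ty":0,"tz":0,"rx":0,"ry":0,"rz":0,"jaw":1},{"tx":-0.005,"ty":0,"tz":0,"rx":0,"ry":0,"rz":0,"jaw":1},{"tx":-0.004,"ty":0,"tz":0,"rx":0,"ry":0,"rz":0,"jaw":1},{"tx":0,"ty":0,"tz":0,"rx":0,"ry":0,"rz":0,"jaw":1}]' 20
python3 -m creep '[{"tx":0,"ty":0,"tz":0,"rx":0,"ry":0,"rz":0,"jaw":0.5},{"tx":0,"ty":0,"tz":0,"rx":0,"ry":0,"rz":0,"jaw":0.5},{"tx":0,"ty":0,"tz":0,"rx":0,"ry":0,"rz":0,"jaw":0.5},{"tx":0,"ty":0,"tz":-0.02,"rx":0,"ry":0,"rz":0,"jaw":0.4},{"tx":0,"ty":0,"tz":-0.03,"rx":0,"ry":0,"rz":0,"jaw":0},{"tx":0,"ty":0,"tz":-0.03,"rx":0,"ry":0,"rz":0,"jaw":0},{"tx":0,"ty":0,"tz":-0.02,"rx":0,"ry":0,"rz":0,"jaw":0},{"tx":0,"ty":0,"tz":0,"rx":0,"ry":0,"rz":0,"jaw":0}]'
python3 - <<'E'
from h import *
p=cams.capture("wrist");cv2.imwrite("pics/w4.png",p["color"])
q=cams.capture("side")
for pp in(p,q):
  for k,z in dict(jaw_rib=65,plinth=15,rest_mark=101,seat_mark=101).items():
    for r in cams.tip_of(pp,k)[:3]: print(k,round(r["confidence"],2),np.round(r["location"]),atz(pp,r["location"],z).round(1))
E
```

```text
time_s: 21.55
position: [510.3, -31.3, 242.6]
orientation: [0.0, 0.617, 0.787, 0.0]
contact_force: [-1.8, -2.3, 6.3]
finger_gap: 0.123
grip_force: 20.0
time_s: 22.35
position: [510.4, -31.0, 344.0]
orientation: [0.002, 0.617, 0.787, 0.001]
contact_force: [0.1, -0.6, 0.2]
finger_gap: 0.74
grip_force: 0.0
jaw_rib 0.88 [251. 196.] [507.4 -32.7  65. ]
plinth 0.96 [447. 213.] [732.8 -13.3  15. ]
plinth 0.85 [256.  83.] [487.4  70.   15. ]
rest_mark 0.66 [393.  71.] [583.3  93.6 101. ]
jaw_rib 0.61 [265. 231.] [507.3 -30.8  65. ]
plinth 0.88 [235. 224.] [489.2  70.2  15. ]
plinth 0.72 [331. 208.] [730.  -32.2  15. ]
plinth 0.7 [186. 194.] [440.7 246.4  15. ]
rest_mark 0.62 [238. 162.] [581.3 187.  101. ]
rest_mark 0.38 [226. 151.] [582.7 251.5 101. ]
```

View pics/w4.png

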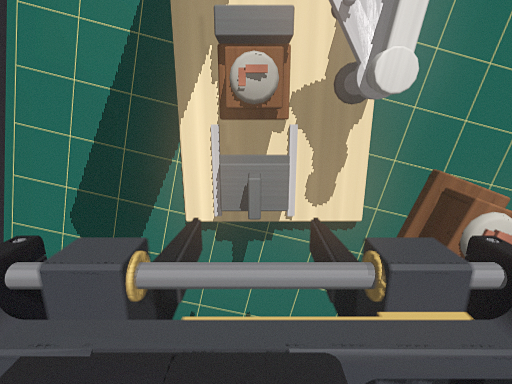

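```bash
python3 - <<'E'
from h import *
p=cams.capture("wrist");s=cams.capture("side")
Hn=np.array([584.1,93.9])
for z in(100,107,115,125):print(z,proj(p,[*Hn,z]).round(1),proj(s,[*Hn,z]).round(1))
o1,d1=ray(p,(397,70));o2,d2=ray(s,(150+0,0)) if 0 else ray(s,(150+440/4,100+316/4))
A=np.c_[d1,-d2];t=np.linalg.lstsq(A,o2-o1,rcond=None)[0];print((o1+d1*t[0]).round(1),(o2+d2*t[1]).round(1))
cv2.imwrite("pics/w5.png",cv2.resize(np.hstack([p["color"][0:130,300:450],s["color"][110:240,190:340]]),None,fx=2.6,fy=4,interpolation=2)[:600,:800])
E
python3 go.py 487.2 70 344 13.8
```

```text
100 [397.3  70.8] [259.5 179.7]
107 [402.2  69.3] [259.6 177.6]
115 [408.1  67.5] [259.6 175.2]
125 [416.3  64.9] [259.6 172.1]
[582.9  93.9 102. ] [584.9  93.  102.6]
tx 103.7 ty 1.7 tz -2.6 mm  rz -0.0 deg yaw 13.8 [510.3 -31.1 341.4] F [ 0.1 -0.4 -0.1] t 22.95 j6 -0.43
```

View pics/w5.png

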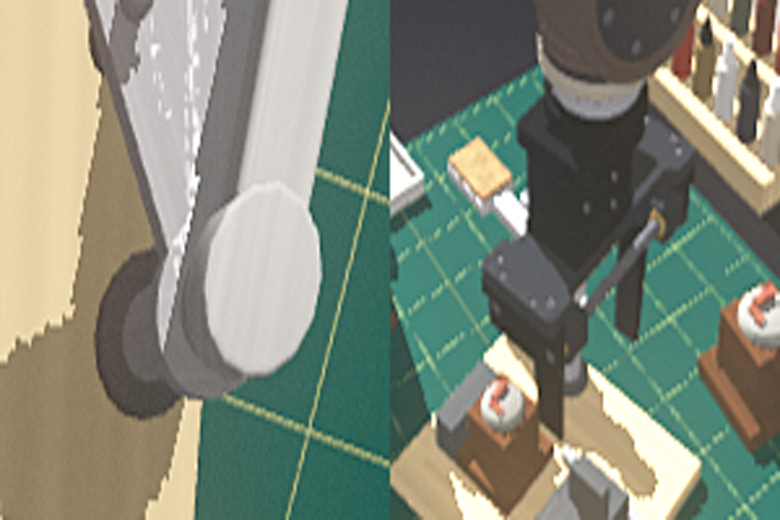

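```bash
python3 -m creep '[{"tx":0.03,"ty":0.0007,"tz":0,"rx":0,"ry":0,"rz":0,"jaw":0},{"tx":0.038,"ty":0.0005,"tz":0,"rx":0,"ry":0,"rz":0,"jaw":0},{"tx":0.0257,"ty":0.0005,"tz":0,"rx":0,"ry":0,"rz":0,"jaw":0},{"tx":0.01,"ty":0,"tz":0.01,"rx":0,"ry":0,"rz":0,"jaw":0},{"tx":0,"ty":0,"tz":0.02,"rx":0,"ry":0,"rz":0,"jaw":0},{"tx":0,"ty":0,"tz":0.02,"rx":0,"ry":0,"rz":0,"jaw":0},{"tx":0,"ty":0,"tz":0,"rx":0,"ry":0,"rz":0,"jaw":0},{"tx":0,"ty":0,"tz":0,"rx":0,"ry":0,"rz":0,"jaw":0}]'
python3 go.py 487.2 70 230 13.8
python3 - <<'E'
from h import *
p=cams.capture("wrist");cv2.imwrite("pics/w6.png",p["color"])
for r in cams.tip_of(p,"plinth")[:3]: print(round(r["confidence"],2),np.round(r["location"]),atz(p,r["location"],15).round(1))
E
```

```text
time_s: 23.75
position: [487.4, 69.7, 291.5]
orientation: [-0.0, 0.617, 0.787, -0.0]
contact_force: [0.1, 0.2, 0.1]
finger_gap: 1.0
grip_force: 0.0
tx 0.4 ty -0.1 tz 61.5 mm  rz -0.0 deg yaw 13.8 [487.4  69.7 291.5] F [0.1 0.2 0.1] t 23.75 j6 -0.23
0.81 [255. 198.] [487.4  68.   15. ]
```

View pics/w6.png

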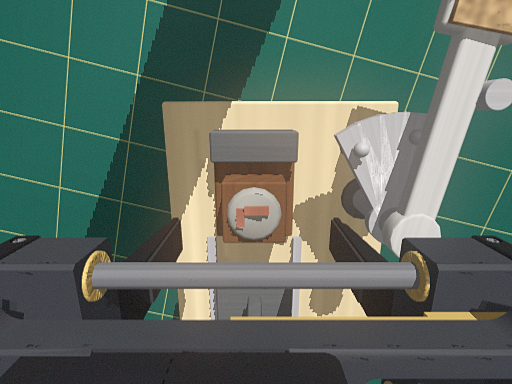

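```bash
python3 -m creep '[{"tx":0,"ty":0,"tz":0.015,"rx":0,"ry":0,"rz":0,"jaw":0},{"tx":0,"ty":0,"tz":0.02,"rx":0,"ry":0,"rz":0,"jaw":0},{"tx":0,"ty":0,"tz":0.015,"rx":0,"ry":0,"rz":0,"jaw":0},{"tx":0,"ty":0,"tz":0.008,"rx":0,"ry":0,"rz":0,"jaw":0},{"tx":0,"ty":0,"tz":0.003,"rx":0,"ry":0,"rz":0,"jaw":0.3},{"tx":0,"ty":0,"tz":0,"rx":0,"ry":0,"rz":0,"jaw":1},{"tx":0,"ty":0,"tz":0,"rx":0,"ry":0,"rz":0,"jaw":1},{"tx":0,"ty":0,"tz":0,"rx":0,"ry":0,"rz":0,"jaw":1}]' 30
python3 -m creep '[{"tx":0,"ty":0,"tz":0,"rx":0,"ry":0,"rz":0,"jaw":1},{"tx":0,"ty":0,"tz":0,"rx":0,"ry":0,"rz":0,"jaw":1},{"tx":0,"ty":0,"tz":0,"rx":0,"ry":0,"rz":0,"jaw":1},{"tx":0,"ty":0,"tz":0,"rx":0,"ry":0,"rz":0,"jaw":1},{"tx":0,"ty":0,"tz":0,"rx":0,"ry":0,"rz":0,"jaw":1},{"tx":0,"ty":0,"tz":0,"rx":0,"ry":0,"rz":0,"jaw":1},{"tx":0,"ty":0,"tz":0,"rx":0,"ry":0,"rz":0,"jaw":1},{"tx":0,"ty":0,"tz":0,"rx":0,"ry":0,"rz":0,"jaw":1}]' 30
```

```text
time_s: 24.65
position: [487.3, 70.1, 231.4]
orientation: [0.0, 0.617, 0.787, 0.0]
contact_force: [-0.3, 0.4, 0.3]
finger_gap: 0.719
grip_force: 0.0
time_s: 25.45
position: [487.0, 70.0, 230.9]
orientation: [-0.0, 0.617, 0.787, -0.0]
contact_force: [-2.7, -0.0, 6.3]
finger_gap: 0.526
grip_force: 30.0
```

```bash
python3 -m creep '[{"tx":0,"ty":0,"tz":-0.003,"rx":0,"ry":0,"rz":0,"jaw":1},{"tx":0,"ty":0,"tz":-0.006,"rx":0,"ry":0,"rz":0,"jaw":1},{"tx":0,"ty":0,"tz":-0.012,"rx":0,"ry":0,"rz":0,"jaw":1},{"tx":0,"ty":0,"tz":-0.018,"rx":0,"ry":0,"rz":0,"jaw":1},{"tx":0,"ty":0,"tz":-0.02,"rx":0,"ry":0,"rz":0,"jaw":1},{"tx":0,"ty":0,"tz":-0.02,"rx":0,"ry":0,"rz":0,"jaw":1},{"tx":0,"ty":0,"tz":-0.02,"rx":0,"ry":0,"rz":0,"jaw":1},{"tx":0,"ty":0,"tz":-0.01,"rx":0,"ry":0,"rz":0,"jaw":1}]' 30
python3 go.py 549.5 -327 225.5 5.7
```

```text
time_s: 26.25
position: [487.1, 70.1, 341.9]
orientation: [0.001, 0.617, 0.787, 0.001]
contact_force: [-0.3, -0.4, -3.0]
finger_gap: 0.524
grip_force: 30.0
tx -400.5 ty -34.1 tz 116.4 mm  rz 8.1 deg yaw 13.8 [487.1  70.1 341.9] F [-0.3 -0.4 -3. ] t 26.25 j6 -0.23
```

```bash
python3 -m creep '[{"tx":-0.01,"ty":-0.001,"tz":0,"rx":0,"ry":0,"rz":0,"jaw":1},{"tx":-0.02,"ty":-0.002,"tz":0,"rx":0,"ry":0,"rz":0,"jaw":1},{"tx":-0.03,"ty":-0.003,"tz":0,"rx":0,"ry":0,"rz":0,"jaw":1},{"tx":-0.035,"ty":-0.003,"tz":0,"rx":0,"ry":0,"rz":0,"jaw":1},{"tx":-0.035,"ty":-0.003,"tz":0,"rx":0,"ry":0,"rz":0,"jaw":1},{"tx":-0.035,"ty":-0.003,"tz":0,"rx":0,"ry":0,"rz":0,"jaw":1},{"tx":-0.025,"ty":-0.002,"tz":0,"rx":0,"ry":0,"rz":0,"jaw":1},{"tx":-0.01,"ty":-0.001,"tz":0,"rx":0,"ry":0,"rz":0,"jaw":1}]' 30
python3 -m creep '[{"tx":-0.01,"ty":-0.001,"tz":0,"rx":0,"ry":0,"rz":0,"jaw":1},{"tx":-0.025,"ty":-0.002,"tz":0,"rx":0,"ry":0,"rz":0,"jaw":1},{"tx":-0.035,"ty":-0.003,"tz":0,"rx":0,"ry":0,"rz":0,"jaw":1},{"tx":-0.035,"ty":-0.003,"tz":0,"rx":0,"ry":0,"rz":0,"jaw":1},{"tx":-0.035,"ty":-0.003,"tz":0,"rx":0,"ry":0,"rz":2,"jaw":1},{"tx":-0.033,"ty":-0.004,"tz":0,"rx":0,"ry":0,"rz":3,"jaw":1},{"tx":-0.02,"ty":-0.002,"tz":0,"rx":0,"ry":0,"rz":3,"jaw":1},{"tx":-0.005,"ty":0,"tz":0,"rx":0,"ry":0,"rz":0,"jaw":1}]' 30
python3 go.py 549.5 -327 225.5 5.7
python3 - <<'E'
from h import *
for n in("top","side","wrist"):
    pp=cams.capture(n)
    if n=="wrist":cv2.imwrite("pics/w7.png",pp["color"])
    for k,z in(("tile",0),("plinth",128)):
        for r in cams.tip_of(pp,k)[:2]:print(n,k,round(r["confidence"],2),np.round(r["location"]),atz(pp,r["location"],z).round(1))
    for r in cams.cut_out(pp,"tile")[:1]:
        h=cv2.convexHull(cv2.findNonZero(r["region"].astype(np.uint8)));a=cv2.approxPolyDP(h,5,True)[:,0];C=np.array([atz(pp,x,8)[:2] for x in a]);print(C.round(1).tolist(),C.mean(0).round(1))
E
```

```text
time_s: 27.05
position: [517.4, -131.1, 338.7]
orientation: [-0.0, 0.618, 0.786, -0.0]
contact_force: [-0.0, 0.4, -4.5]
finger_gap: 0.524
grip_force: 30.0
time_s: 27.85
position: [543.4, -326.7, 339.1]
orientation: [-0.0, 0.672, 0.741, -0.0]
contact_force: [-0.1, 0.9, -3.3]
finger_gap: 0.523
grip_force: 30.0
tx -0.9 ty 6.0 tz 113.6 mm  rz -0.1 deg yaw 5.6 [ 543.4 -326.7  339.1] F [-0.1  0.9 -3.3] t 27.85 j6 -0.74
top tile 0.76 [407. 196.] [ 549.6 -325.8    0. ]
top plinth 0.85 [424. 191.] [ 543.6 -330.6  128. ]
top plinth 0.8 [288. 126.] [709.7 -15.3 128. ]
[[484.6, -337.8], [481.0, -265.5], [610.1, -252.3], [618.3, -357.4], [512.8, -355.2]] [ 541.4 -313.6]
side tile 0.58 [369. 333.] [ 546.7 -328.1    0. ]
side plinth 0.82 [380. 299.] [ 539.1 -325.5  128. ]
side plinth 0.64 [331. 209.] [ 632.9 -109.6  128. ]
[[619.4, -386.1], [484.3, -402.8], [473.6, -266.9], [573.8, -260.9], [620.9, -341.5]] [ 554.4 -331.7]
wrist tile 0.76 [258. 186.] [ 547.8 -329.4    0. ]
wrist tile 0.58 [450.  83.] [ 736.  -198.6    0. ]
wrist plinth 0.6 [255. 220.] [ 543.6 -323.8  128. ]
[[611.4, -252.2], [626.1, -381.9], [487.5, -368.5], [474.6, -266.3]] [ 549.9 -317.2]
```

View pics/w7.png

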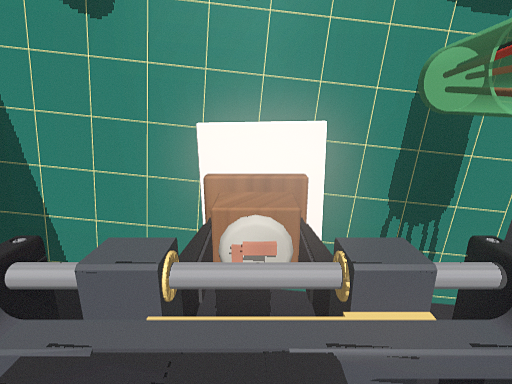

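```bash
python3 -m creep '[{"tx":0.0002,"ty":0.0055,"tz":0.01,"rx":0,"ry":0,"rz":0,"jaw":1},{"tx":0,"ty":0,"tz":0.02,"rx":0,"ry":0,"rz":0,"jaw":1},{"tx":0,"ty":0,"tz":0.025,"rx":0,"ry":0,"rz":0,"jaw":1},{"tx":0,"ty":0,"tz":0.025,"rx":0,"ry":0,"rz":0,"jaw":1},{"tx":0,"ty":0,"tz":0.018,"rx":0,"ry":0,"rz":0,"jaw":1},{"tx":0,"ty":0,"tz":0.008,"rx":0,"ry":0,"rz":0,"jaw":1},{"tx":0,"ty":0,"tz":0.003,"rx":0,"ry":0,"rz":0,"jaw":1},{"tx":0,"ty":0,"tz":0,"rx":0,"ry":0,"rz":0,"jaw":1}]' 30
python3 go.py 549 -326.5 224 5.7
```

```text
time_s: 29.25
position: [549.2, -324.7, 230.7]
orientation: [0.0, 0.67, 0.742, 0.0]
contact_force: [-0.4, -0.1, -3.2]
finger_gap: 0.525
grip_force: 30.0
tx -1.7 ty -0.4 tz 6.7 mm  rz 0.1 deg yaw 5.8 [ 549.2 -324.7  230.7] F [-0.4 -0.1 -3.2] t 29.25 j6 -0.74
```

```bash
python3 -m creep '[{"tx":-0.0015,"ty":0,"tz":0.002,"rx":0,"ry":0,"rz":0,"jaw":1},{"tx":0,"ty":0,"tz":0.001,"rx":0,"ry":0,"rz":0,"jaw":1},{"tx":0,"ty":0,"tz":0.001,"rx":0,"ry":0,"rz":0,"jaw":1},{"tx":0,"ty":0,"tz":0.0005,"rx":0,"ry":0,"rz":0,"jaw":1},{"tx":0,"ty":0,"tz":0.0005,"rx":0,"ry":0,"rz":0,"jaw":1},{"tx":0,"ty":0,"tz":0.0005,"rx":0,"ry":0,"rz":0,"jaw":1},{"tx":0,"ty":0,"tz":0,"rx":0,"ry":0,"rz":0,"jaw":1},{"tx":0,"ty":0,"tz":0,"rx":0,"ry":0,"rz":0,"jaw":1}]' 30
```

```text
time_s: 30.05
position: [549.2, -326.2, 225.2]
orientation: [-0.0, 0.67, 0.742, 0.0]
contact_force: [0.3, 0.3, -3.4]
finger_gap: 0.524
grip_force: 30.0
```

```bash
python3 -m creep '[{"tx":0,"ty":0,"tz":0.0005,"rx":0,"ry":0,"rz":0,"jaw":1},{"tx":0,"ty":0,"tz":0.0005,"rx":0,"ry":0,"rz":0,"jaw":1},{"tx":0,"ty":0,"tz":0,"rx":0,"ry":0,"rz":0,"jaw":1},{"tx":0,"ty":0,"tz":0,"rx":0,"ry":0,"rz":0,"jaw":1},{"tx":0,"ty":0,"tz":0,"rx":0,"ry":0,"rz":0,"jaw":1},{"tx":0,"ty":0,"tz":0,"rx":0,"ry":0,"rz":0,"jaw":1},{"tx":0,"ty":0,"tz":0,"rx":0,"ry":0,"rz":0,"jaw":1},{"tx":0,"ty":0,"tz":0,"rx":0,"ry":0,"rz":0,"jaw":1}]' 30
```

```text
time_s: 30.85
position: [549.1, -326.2, 224.2]
orientation: [-0.0, 0.67, 0.742, 0.0]
contact_force: [0.6, 0.0, -3.7]
finger_gap: 0.525
grip_force: 30.0
```

```bash
python3 -m creep '[{"tx":0,"ty":0,"tz":0.0004,"rx":0,"ry":0,"rz":0,"jaw":1},{"tx":0,"ty":0,"tz":0.0004,"rx":0,"ry":0,"rz":0,"jaw":1},{"tx":0,"ty":0,"tz":0,"rx":0,"ry":0,"rz":0,"jaw":1},{"tx":0,"ty":0,"tz":0,"rx":0,"ry":0,"rz":0,"jaw":1},{"tx":0,"ty":0,"tz":0,"rx":0,"ry":0,"rz":0,"jaw":1},{"tx":0,"ty":0,"tz":0,"rx":0,"ry":0,"rz":0,"jaw":1},{"tx":0,"ty":0,"tz":0,"rx":0,"ry":0,"rz":0,"jaw":1},{"tx":0,"ty":0,"tz":0,"rx":0,"ry":0,"rz":0,"jaw":1}]' 30
```

```text
time_s: 31.65
position: [549.2, -326.2, 224.0]
orientation: [0.0, 0.67, 0.742, 0.0]
contact_force: [-2.3, 1.6, 5.7]
finger_gap: 0.524
grip_force: 30.0
```

Contact with the tile (Fz went from -3.5 to +5.7 N). Release, rise, check.

```bash
python3 -m creep '[{"tx":0,"ty":0,"tz":0,"rx":0,"ry":0,"rz":0,"jaw":0},{"tx":0,"ty":0,"tz":0,"rx":0,"ry":0,"rz":0,"jaw":0},{"tx":0,"ty":0,"tz":0,"rx":0,"ry":0,"rz":0,"jaw":0},{"tx":0,"ty":0,"tz":0,"rx":0,"ry":0,"rz":0,"jaw":0},{"tx":0,"ty":0,"tz":0,"rx":0,"ry":0,"rz":0,"jaw":0},{"tx":0,"ty":0,"tz":-0.02,"rx":0,"ry":0,"rz":0,"jaw":0},{"tx":0,"ty":0,"tz":-0.03,"rx":0,"ry":0,"rz":0,"jaw":0},{"tx":0,"ty":0,"tz":-0.04,"rx":0,"ry":0,"rz":0,"jaw":0}]'
python3 -m creep '[{"tx":-0.02,"ty":0,"tz":-0.04,"rx":0,"ry":0,"rz":0,"jaw":0},{"tx":-0.04,"ty":0,"tz":-0.02,"rx":0,"ry":0,"rz":0,"jaw":0},{"tx":-0.04,"ty":0,"tz":0,"rx":0,"ry":0,"rz":0,"jaw":0},{"tx":-0.04,"ty":0,"tz":0,"rx":0,"ry":0,"rz":0,"jaw":0},{"tx":-0.02,"ty":0,"tz":0,"rx":0,"ry":0,"rz":0,"jaw":0},{"tx":0,"ty":0,"tz":0,"rx":0,"ry":0,"rz":0,"jaw":0},{"tx":0,"ty":0,"tz":0,"rx":0,"ry":0,"rz":0,"jaw":0},{"tx":0,"ty":0,"tz":0,"rx":0,"ry":0,"rz":0,"jaw":0}]'
python3 - <<'E'
from h import *
for n in("top","side"):
    pp=cams.capture(n)
    for k,z in(("tile",0),("plinth",8),("rest_mark",101),("rest_paddle",101),("seat_mark",101),("jaw_rib",65),("paint_bottle",0),("brush_jar",0),("palette",0)):
        for r in cams.tip_of(pp,k)[:1 if k!="plinth" else 3]:print(n,k,round(r["confidence"],2),np.round(r["location"]),atz(pp,r["location"],z).round(1))
    cv2.imwrite(f"pics/f{n}.png",pp["color"])
a=cv2.imread("pics/ftop.png")[100:260,150:450];b=cv2.imread("pics/fside.png")[120:380,150:450]
cv2.imwrite("pics/fin.png",cv2.resize(np.vstack([a,b]),None,fx=1.42,fy=1.42,interpolation=2))
E
```

```text
time_s: 32.45
position: [549.0, -326.1, 313.0]
orientation: [-0.002, 0.67, 0.742, -0.0]
contact_force: [0.5, 0.4, 0.7]
finger_gap: 0.998
grip_force: 0.0
time_s: 33.25
position: [565.5, -484.4, 373.4]
orientation: [-0.0, 0.67, 0.742, 0.0]
contact_force: [-0.5, 0.6, -1.2]
finger_gap: 1.001
grip_force: 0.0
top tile 0.75 [409. 194.] [ 555.  -331.7    0. ]
top plinth 0.71 [289. 125.] [747.2 -21.9   8. ]
top plinth 0.7 [410. 196.] [ 546.8 -331.9    8. ]
top plinth 0.57 [180. 239.] [447.4 269.3   8. ]
top rest_mark 0.95 [207. 186.] [570.4 185.8 101. ]
top rest_paddle 0.78 [187. 185.] [575.8 234.8 101. ]
top seat_mark 0.7 [211. 183.] [577.9 176.8 101. ]
top jaw_rib 0.84 [300. 212.] [506.7 -41.5  65. ]
top paint_bottle 0.69 [152. 272.] [364.2 343.    0. ]
top brush_jar 0.97 [355. 125.] [ 744.7 -199.2    0. ]
top palette 0.63 [111. 211.] [525.2 454.4   0. ]
side tile 0.97 [371. 335.] [ 547.5 -333.1    0. ]
side plinth 0.87 [369. 328.] [ 550.2 -322.7    8. ]
side plinth 0.77 [180. 191.] [437.9 275.5   8. ]
side plinth 0.64 [330. 205.] [740.2 -19.6   8. ]
side rest_mark 0.63 [237. 162.] [577.5 188.7 101. ]
side rest_paddle 0.92 [227. 152.] [582.4 246.9 101. ]
side seat_mark 0.85 [236. 164.] [573.  185.3 101. ]
side jaw_rib 0.92 [266. 228.] [515.4 -24.1  65. ]
side paint_bottle 0.42 [144. 187.] [363.5 363.4   0. ]
side brush_jar 0.92 [378. 250.] [ 730.5 -197.5    0. ]
side palette 0.87 [179. 153.] [522.5 453.5   0. ]
```

View pics/fin.png

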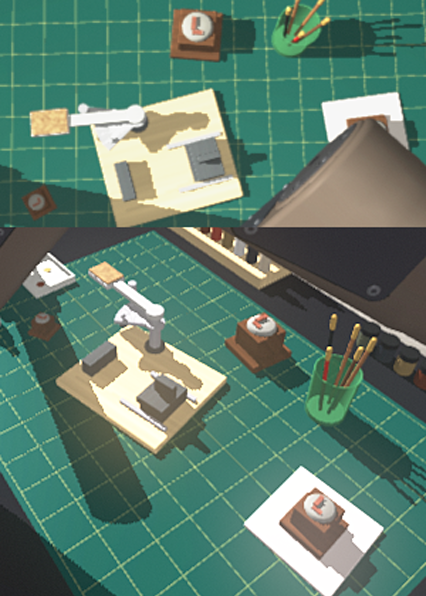

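```bash
python3 -c "
from plant import arm
print(arm.finish_job())"
```

```text
the job is handed in; nothing more can be done
None
```

The job is handed in: the hand rest is swung home against its stop post, the movable jaw is open about 40 mm, and the plinth stands upright on the middle of the white tile, with bottle, brush jar and palette not touched; the last move ended at 33.3 s and no verdict was returned.

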